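Hook the red-handled hook into the blue peg tray's ring

TASK

Hook the red-handled aluminium hook into the upright D-shaped ring on the front of the blue peg tray: swing its ball tip round through the ring, from the robot's right to its left, following the curve, until the ring stands around the green sleeve in the middle of the bend. Leave the hook lying flat on the shelf, its handle pointing straight away from the tray and towards the robot, and let go of it. Leave the glass jar where it is.

Things in the scene. Friction and masses are not known exactly. Their poses are not given: they have to be found in the camera images.
- hook: Loose hook lying flat, 90 g: 8 mm aluminium bar, level arc of 55 mm radius about (-55,0) mm in its frame. Origin: under the middle of the bend (29 mm green sleeve), at the underside; bar axis 10 mm higher. z up, x out of the bend. The arc runs from (-55,-55), the handle end, through (0,0) to the red 20 mm ball centred at (-32,50). At the start x points 45 to 80 deg right of straight ahead.
- hook_grip (a point): Centre of the hook's red handle, 17 mm above its underside, at (-97.5,-55) mm in the hook's frame, same axes. The handle is an upright block 55 long (x), 20 wide (y), 34 high, standing on the shelf; grip it from above across its width.
- ring_blue (a point): Centre of the hole, 30 mm above the shelf, of the blue tray's fixed D-ring: upright, 5 mm steel wire, flat side down; hole 50 wide (x) and 5 to 55 mm above the shelf, its top round. x points to the tray's front wall 36 mm on; y is the hole's axis, the way the ball passes; z up. Tray 110 deep, 140 wide, 56 high. Like yellow and white trays stand in the same row, 200 mm apart, in any order.
- jar: Bystander: glass jar with a steel twist lid, 70 mm in diameter, 100 mm high, 0.35 kg, standing loose at the right. Origin: centre of its underside.
Mind the look-alikes: they are no part of the job. There is more than one size of the hook; the job needs the middle-sized.

How it is judged (in metres and radians):
At the end, for the whole second after the job is handed in: The middle of the hook's bend is within 20 mm (horizontally) of the centre of the blue tray's ring, the bar running through the ring; the hook lies flat (within 11 degrees, bend less than 15 mm off the shelf) and at rest, its handle pointing straight away from the tray within 25 degrees (horizontal distance between hook and ring_blue below 0.02 m and height (world z) of hook below 0.015 m and angle between hook's own z axis and vertical below 0.2 rad and angle between the x axis of hook and the x axis of ring_blue, either way round below 0.44 rad and linear speed of hook below 0.02 m/s); the robot touches nothing.
It fails at once if the glass jar is shifted by more than 30 mm or tipped (distance of jar from where it was at the start of the episode above 0.03 m or angle between jar's own z axis and vertical above 0.3 rad).
It also fails if it takes over 48 s, if anything falls off the work surface, if the arm or the gripper's body presses on something with over 40 N, if the wrist force passes 120 N, or if a joint passes its speed limit or range.

ROBOT

A 6-joint arm with a two-finger parallel gripper is mounted at the origin on the work surface. World frame = base frame: x ahead of the robot, y to its left, z up, the work surface at z = 0. Lengths are in m, angles in degrees, forces in N, time in s.
With the tool pointing down it reaches from about 0.4 to 0.825 m from the base axis. Payload 7 kg.
Tool frame: the origin (TCP) lies between the finger pads; the fingertips stand 19 mm ahead of it and the grasp point (between the pads) is the TCP; x points along the fingers, y is the direction in which the jaws open and shut, and the axes are right-handed (so a half turn about x gives the same grasp; the last joint's range is limited). The gripper opens to 88 mm and grips with 3 to 60 N. Pads are 19 mm wide; open, the fingers measure 130 mm over their backs; the gripper's body (78 mm by 193 mm) begins 47 mm behind the grasp point.
Start: joints at [-54.769, 20.546, 0.682, 0, -70.136, -16.507], TCP at [0.217, -0.639, 0.246] pointing down, gripper open.
Joint ranges: [-176.03, 176.03], [-82.01, 121.73], [-58.28, 71.71], [-173.87, 95.51], [-174.79, -0.11], [-173.66, 173.66]. Speed limits (degrees/s): [136.94, 136.94, 172.46, 180, 180, 180].

INTERFACE

Orientations are given as [roll, pitch, yaw] about the fixed x, y, z axes, in that order (R = Rz(yaw) Ry(pitch) Rx(roll)).
In Python, from plant import r gives the robot as it stands.
- The arm moves only by the tool send_rows, never from a script. Its argument "plan" is a list of rows, each a list of 2 entries, a list of its own where there are three numbers: the shift along the tool's x, y, z scaled (see below), then the turn, a rotation vector about the tool's x, y, z scaled (see below). A call has exactly 5 rows; each row is the pose to reach, as a shift and turn from the pose measured when the call began, along the tool's axes at that moment; what a row does not reach only later rows make up. The controller multiplies each number of a shift by 0.15 m and each number of a turn by pi/4 rad. A row lasts 1/10 s, in which the tool goes at most 50 mm and 8.59 degrees, less where a joint would pass 70% of its speed; a pose out of reach is approached as far as the arm can. A call with a number of a shift or a turn outside -1 to 1 is refused whole. A call with a gripper value outside its range is refused whole. "jaw" is the opening, from -1 (shut) to 1 (fully open), so that 0 is half open, set as the call begins (left out, the last holds). The fingers move at their own pace and stop on an object; "force" is the grip in N (left out, the last holds). Time passes only in rows, so rows that repeat a pose let the fingers close, or fill a call up. It gives the time, the measured TCP pose, the force and the opening at its end, in the units of the state.
- r.get_state(): the state, without advancing time (a new reading comes with each control period).
- r.capture(name): name is "side" or "top"; returns a dict with "color" (384x512x3 uint8, red, green, blue), "range_z" (384x512 float32, m along the optical axis (not along the pixel's ray), 0 where there is no reading), "mtx" (3x3 intrinsics, pixels), "k1" (the pictures are not rectified: a ray, as slopes to the right and down, at radius r is drawn at 1 + k1 r^2 times it, then the intrinsics apply), "pose" (4x4, takes a point from camera to world coordinates). Camera axes: x right, y down, z forward; pixel columns grow to the right and rows downward; lengths in m; the calibration is good to about 2 mm. A picture is of the moment at which its call begins.
- r.close_job(): hands the job in, once; it reports no verdict.
Trained networks look in a picture, given as the dict that the camera call returned (one of the last four; its "shot" number tells which), for a name from the list of things; names that differ only in an ending like _2 or _b are one class to them, and where a whole thing is asked for, a point or a joint stands for the part that bears it (a point fixed in the world has none). Each returns a list of dicts, best first, with "score" (0 to 1); they miss things now and then, are a little off and sometimes report something else, mostly with a low value. They report only what shows in the picture. A call takes as long as a camera call. They do not tell look-alikes from the thing itself.
- r.find_in(picture, target): "uv" ([column, row] in pixels, amid what is visible of it).
- r.trace(picture, target): "mask" (384x512 bool, what is visible of it) and "uv" ([column, row] in pixels, amid what is visible of it).
The state is a dict: "time_s": time; "joints": joint angles; "qd": joint speeds; "joint_torque": joint torques, N m; "tcp_pos": TCP position; "eef_rot": TCP orientation; "contact_force": force on the tool from outside, world axes, zero at the start; "moment": the same for the moment, N m; "gripper_width": finger opening in m.
Only numpy, scipy, OpenCV 4.12 (cv2) and the standard library are available. Lean on these libraries where they do the work, as an engineer would, in place of code of your own. Each camera call takes 0.05 s, during which the arm holds its last target. There are 200 camera calls.

## Working session

There is one attempt and no reset: what is moved stays moved. The work goes in short steps, Python scripts to look and compute and a tool call to move; the robot and the scene stay as the last step left them, time stands still between calls to the robot, and variables do not carry over. Pictures are saved under pics/ and viewed, about 8 in all and at most 12, crops included, and the job is handed in when it is done.

Besides the shell and the picture viewer there is one more tool, called after "Emit:" by a JSON object that holds its "method" and its "body", one argument or row to a line. send_rows: Moves the arm, as the interface text tells. Its arguments: {"type":"object","properties":{"plan":{"type":"array"},"jaw":{"type":"number"},"force":{"type":"number"}},"required":["plan"]}

```bash
ls; mkdir -p pics; cat > h.py <<'E'
import numpy as np, cv2
from plant import r
def ray(p,uv):
    K=p["mtx"]; s=np.array([(uv[0]-K[0,2])/K[0,0],(uv[1]-K[1,2])/K[1,1]]); u=s.copy()
    for _ in range(20): u=s/(1+p["k1"]*(u@u))
    return np.array([u[0],u[1],1.])
def world(p,uv,z=None):
    "by depth if z None else plane z"
    d=ray(p,uv); T=np.array(p["pose"])
    if z is None:
        d=d*p["range_z"][int(round(uv[1])),int(round(uv[0]))]; return T[:3,:3]@d+T[:3,3]
    w=T[:3,:3]@d; return T[:3,3]+w*(z-T[2,3])/w[2]
def save(p,n,box=None,f=1):
    im=p["color"][:,:,::-1]
    if box: im=im[box[1]:box[3],box[0]:box[2]]
    cv2.imwrite("pics/"+n,cv2.resize(im,None,fx=f,fy=f,interpolation=cv2.INTER_CUBIC))
E
python3 - <<'E'
from h import *
a=r.capture("top"); b=r.capture("side")
np.set_printoptions(precision=3,suppress=True)
im=np.hstack([a["color"],b["color"]])[:,:,::-1]
cv2.imwrite("pics/0.png",cv2.resize(np.vstack([a["color"],b["color"]])[:,:,::-1],None,fx=.78,fy=.78,interpolation=cv2.INTER_AREA))
save(a,"top0.png",f=1.5)
for n,p in(("top",a),("side",b)):
  print(n,p["pose"],p["shot"])
  for t in("hook","hook_grip","ring_blue","jar"):
    try:
      for d in r.find_in(p,t): print(t,round(d["score"],2),np.round(d["uv"],1),world(p,d["uv"]))
    except Exception as e: print(t,e)
E
```

```text
pics
top [[ 0.023 -0.984  0.177  0.364]
 [-1.    -0.023  0.003 -0.032]
 [ 0.001 -0.177 -0.984  1.026]
 [ 0.     0.     0.     1.   ]] 1
hook 0.73 [239.1 185.8] [ 0.552  0.009 -0.001]
hook 0.63 [188.1 217.2] [0.461 0.139 0.018]
hook 0.63 [ 96.9 236.5] [ 0.407  0.381 -0.002]
hook_grip 0.92 [182.  214.5] [0.467 0.154 0.03 ]
hook_grip 0.66 [ 92.5 239.1] [0.399 0.382 0.021]
hook_grip 0.47 [236.  184.5] [0.55  0.016 0.025]
ring_blue 0.56 [322.4 119.7] [ 0.737 -0.214  0.021]
jar 0.81 [379.2 227.3] [ 0.44  -0.333  0.102]
jar 0.69 [323.5 122.1] [ 0.73  -0.217  0.021]
side [[-0.903 -0.259  0.344  0.226]
 [-0.43   0.504 -0.749  0.626]
 [ 0.021 -0.824 -0.567  0.573]
 [ 0.     0.     0.     1.   ]] 2
hook 0.85 [232.6 278.9] [0.467 0.175 0.035]
hook 0.82 [162.9 346.9] [0.513 0.321 0.001]
hook 0.55 [234.1 220.6] [0.548 0.014 0.021]
hook_grip 0.92 [162.8 347. ] [0.513 0.321 0.001]
hook_grip 0.87 [236.2 274.7] [0.466 0.163 0.035]
hook_grip 0.51 [233.  220.6] [0.55  0.017 0.023]
ring_blue 0.95 [210.4 153.4] [ 0.738 -0.211  0.023]
jar 0.91 [330.4 147.4] [ 0.441 -0.312  0.068]
```

View pics/top0.png

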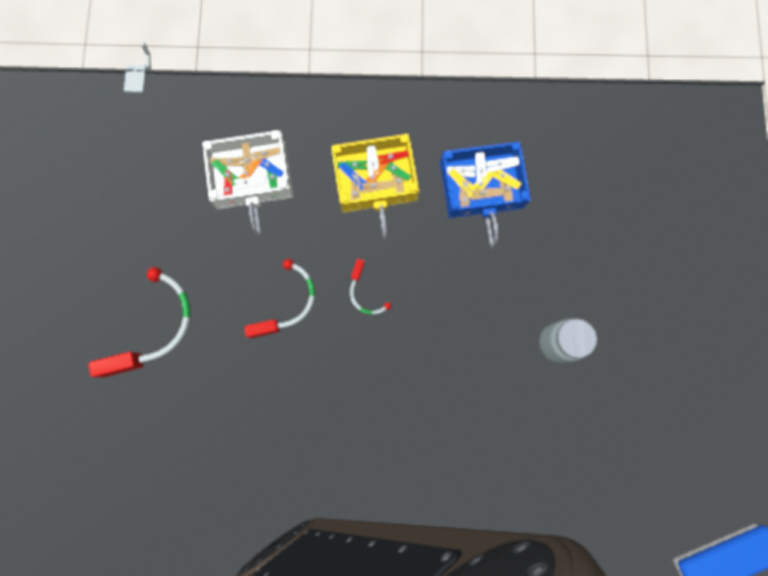

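View pics/0.png

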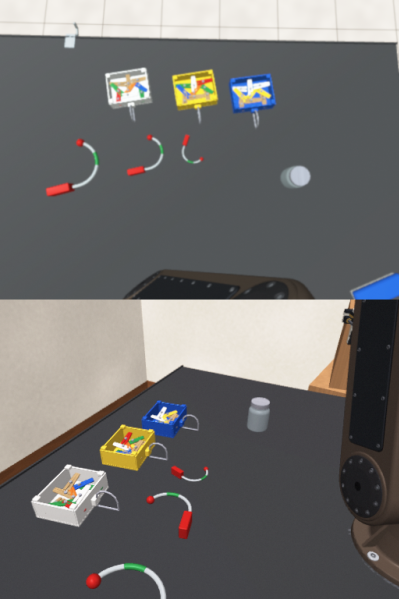

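The top picture shows three hooks (native pixels are the displayed ones divided by 1.5): large at about (80,225), middle at (190,210), small at (245,192). The ball-to-handle length for the wanted hook should be 124 mm. The ring to use is the blue tray's, at (327,152), and the jar is at (380,226). Next I'll measure the hook at (190,210) and the ring, and take an enlarged crop to confirm.

```bash
cat > meas.py <<'E'
from h import *
np.set_printoptions(precision=4,suppress=True)
def cloud(p):
    K=p["mtx"];v,u=np.mgrid[:384,:512]
    pts=np.stack([u,v],-1).reshape(-1,1,2).astype(float)
    n=cv2.undistortPoints(pts,K,np.array([p["k1"],0,0,0.])).reshape(-1,2)
    z=p["range_z"].reshape(-1,1); T=np.array(p["pose"])
    return (np.c_[n*z,z]@T[:3,:3].T+T[:3,3]).reshape(384,512,3)
def blobs(p,which):
    hsv=cv2.cvtColor(p["color"],cv2.COLOR_RGB2HSV)
    if which=="red": m=((hsv[...,0]<8)|(hsv[...,0]>172))&(hsv[...,1]>150)&(hsv[...,2]>70)
    if which=="green": m=(hsv[...,0]>50)&(hsv[...,0]<80)&(hsv[...,1]>120)
    n,l,s,c=cv2.connectedComponentsWithStats(m.astype(np.uint8))
    return [(s[i,4],c[i],l==i) for i in range(1,n) if s[i,4]>12]
E
python3 - <<'E'
from meas import *
for n in("top","side"):
  p=r.capture(n); C=cloud(p)
  for w in("red","green"):
    for a,c,m in blobs(p,w):
      P=C[m]; print(n,w,a,np.round(c,1),"zplane.010",world(p,c,.010)[:2],"z.034",world(p,c,.034)[:2],"med",np.median(P,0),"zmax",P[:,2].max().round(3))
      if w=="red" and a>150:
        T=P[P[:,2]>.028][:,:2]
        if len(T)>20: print("   top rect",cv2.minAreaRect((T*1000).astype(np.float32)),len(T),T.mean(0))
  B=C[(C[...,0]>.66)&(C[...,0]<.86)&(C[...,1]<-.12)&(C[...,1]>-.33)&(C[...,2]>.05)&(C[...,2]<.065)]
  print("tray rim rect",cv2.minAreaRect((B[:,:2]*1000).astype(np.float32)))
  R=C[(C[...,0]>.67)&(C[...,0]<.765)&(C[...,1]<-.17)&(C[...,1]>-.27)&(C[...,2]>.012)&(C[...,2]<.07)]
  print("ring pts",len(R)); print(R[::max(1,len(R)//25)])
  if n=="top": save(p,"crop_t.png",(60,130,360,260),2.6)
  else: save(p,"crop_s.png",(150,90,350,330),2.4)
print(r.get_state())
E
```

```text
top red 59 [261.9 104.4] zplane.010 [ 0.7816 -0.0482] z.034 [ 0.7717 -0.0478] med [ 0.7749 -0.0483  0.0283] zmax 0.035
top red 14 [151.7 122.5] zplane.010 [0.7216 0.2548] z.034 [0.7131 0.2481] med [0.7151 0.2487 0.0293] zmax 0.032
top red 32 [191.3 175.7] zplane.010 [0.5744 0.138 ] z.034 [0.5694 0.1339] med [0.5729 0.1374 0.0176] zmax 0.023
top red 71 [238.  179.2] zplane.010 [0.5676 0.0121] z.034 [0.5628 0.0111] med [0.5654 0.0114 0.0224] zmax 0.027
top red 65 [102.  182.4] zplane.010 [0.5504 0.3762] z.034 [0.546  0.3666] med [0.5486 0.3708 0.0227] zmax 0.028
top red 13 [258.1 203.3] zplane.010 [ 0.5034 -0.0433] z.034 [ 0.5001 -0.0431] med [ 0.5035 -0.0431  0.011 ] zmax 0.015
top red 180 [173.6 218.8] zplane.010 [0.457  0.1787] z.034 [0.4549 0.1737] med [0.4546 0.1746 0.0332] zmax 0.039
   top rect ((455.53607177734375, 175.00830078125), (19.369125366210938, 53.7784423828125), 13.951483726501465) 160 [0.4553 0.1747]
top red 374 [ 75.7 242.8] zplane.010 [0.389  0.4295] z.034 [0.3884 0.4185] med [0.3878 0.4143 0.0445] zmax 1.026
   top rect ((386.6940002441406, 211.78689575195312), (4
[... 3973 characters left out ...]

 [ 0.7267 -0.2052  0.0243]
 [ 0.672  -0.2272  0.0277]
 [ 0.6761 -0.1906  0.042 ]
 [ 0.6751 -0.1781  0.0456]
 [ 0.6765 -0.1911  0.0357]
 [ 0.6769 -0.181   0.0349]
 [ 0.6722 -0.2102  0.018 ]
 [ 0.6773 -0.1974  0.0141]]
{'time_s': 0.6, 'joints': array([-54.7686,  20.5426,   0.6823,  -0.0022, -70.1367, -16.5067]), 'qd': array([ 0.001 , -0.164 ,  0.0596,  0.0444,  0.0007,  0.0532]), 'joint_torque': array([  0.0006, -58.199 ,  29.3183,   6.9998,   0.0124,  -0.    ]), 'tcp_pos': array([ 0.2167, -0.6392,  0.2456]), 'eef_rot': array([-38.3926,  89.9964, -19.6686]), 'contact_force': array([ 0.4247,  0.3121, -0.3443]), 'moment': array([ 0.0073, -0.0028, -0.0087]), 'gripper_width': 0.08768723430171428}
```

View pics/crop_t.png

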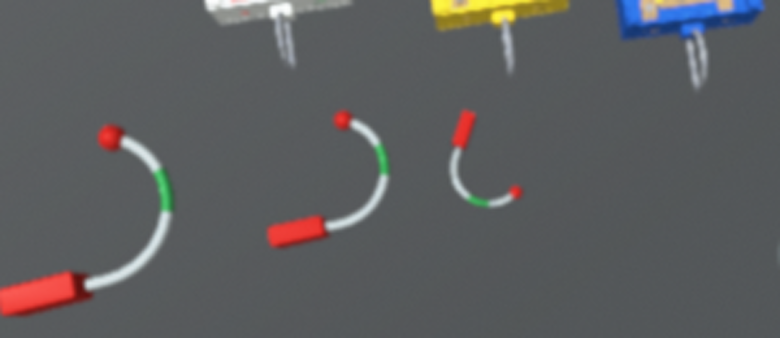

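View pics/crop_s.png

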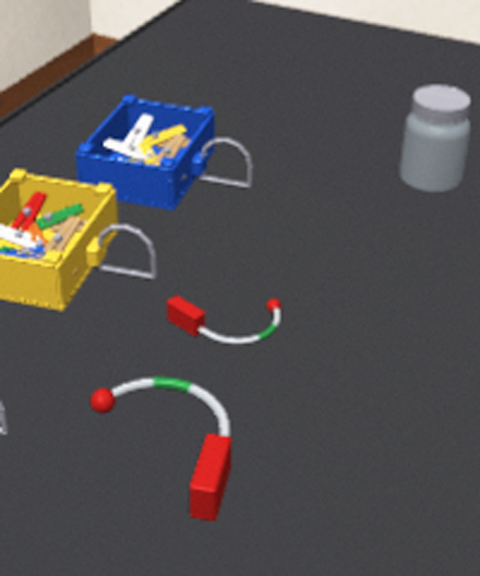

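The hook at top (190,210) fits: handle to ball measures 124 mm, handle 54x19 mm, and yaw about -76°. The large one (about 230 mm) and the small one don't fit. The crops confirm it, and they show the D-ring sticking out of the blue tray's front. Next I'll fit the ring and work out the jaw directions.

```bash
cat >> h.py <<'E'
from scipy.spatial.transform import Rotation as Ro
from scipy.optimize import least_squares
def Rj(yaw):
    c,s=np.cos(np.radians(yaw)),np.sin(np.radians(yaw)); return np.array([[0,c,s],[0,s,-c],[-1,0,0.]])
def Rcur(s): return Ro.from_euler("xyz",s["eef_rot"],degrees=True).as_matrix()
def go(pos,yaw):
    s=r.get_state(); R=Rcur(s)
    sh=R.T@(np.array(pos)-s["tcp_pos"])/.15; tu=Ro.from_matrix(R.T@Rj(yaw)).as_rotvec()/(np.pi/4)
    print("t",s["time_s"],"pos",s["tcp_pos"].round(4),"w",round(s["gripper_width"],4),"shift",sh.round(3),"turn",tu.round(3))
E
cat > ring.py <<'E'
from meas import *
def curve(x,y,yaw):
    t=np.linspace(0,np.pi,40); a=27.5
    X=np.r_[a*np.cos(t),np.full(15,-a),np.linspace(-a,a,40),np.full(15,a)]
    Z=np.r_[30+a*np.sin(t),np.linspace(30,2.5,15),np.full(40,2.5),np.linspace(2.5,30,15)]
    c,s=np.cos(yaw),np.sin(yaw); return np.c_[x+X/1000*c,y+X/1000*s,Z/1000]
def proj(p,W):
    T=np.linalg.inv(np.array(p["pose"])); C=W@T[:3,:3].T+T[:3,3]
    return cv2.projectPoints(C,np.zeros(3),np.zeros(3),p["mtx"],np.array([p["k1"],0,0,0.]))[0].reshape(-1,2)
def top(p,box):
    g=p["color"].astype(float); m=g.min(2); sat=g.max(2)-m
    b=m-cv2.medianBlur(p["color"].min(2),15); b[sat>60]=0
    o=np.zeros_like(b); u0,v0,u1,v1=box; o[v0:v1,u0:u1]=np.clip(b[v0:v1,u0:u1],0,60); return cv2.GaussianBlur(o,(0,0),1.2)
E
python3 - <<'E'
from ring import *
from scipy.optimize import minimize
ps=[r.capture("top"),r.capture("side")]
im=[top(ps[0],(315,140,340,168)),top(ps[1],(230,140,262,172))]
def cost(q):
    return -sum(cv2.remap(i.astype(np.float32),*[np.float32(proj(p,curve(*q)))[:,k].reshape(1,-1) for k in(0,1)],cv2.INTER_LINEAR).mean() for i,p in zip(im,ps))
best=min(((cost((x,y,.17)),x,y) for x in np.arange(.62,.72,.004) for y in np.arange(-.27,-.19,.004)))
print(best)
s=minimize(cost,[best[1],best[2],.17],method="Nelder-Mead",options=dict(initial_simplex=[[best[1],best[2],.17],[best[1]+.004,best[2],.17],[best[1],best[2]+.004,.17],[best[1],best[2],.22]]))
print(s.x,np.degrees(s.x[2]),s.fun)
o=[]
for p in ps:
    P=proj(p,curve(*s.x)); c=P.mean(0).astype(int); f=10
    I=p["color"][c[1]-25:c[1]+25,c[0]-30:c[0]+30,::-1]; I=cv2.resize(I,None,fx=f,fy=f,interpolation=cv2.INTER_CUBIC)
    I2=I.copy()
    for q in P: cv2.circle(I2,tuple(int((q[k]-(c-[30,25])[k]+.5)*f) for k in(0,1)),2,(0,0,255),-1)
    o.append(cv2.resize(I2,(400,333)))
cv2.imwrite("pics/ring.png",np.hstack(o))
# tray rim, both cams
for p in ps:
    C=cloud(p); B=C[(C[...,0]>.70)&(C[...,0]<.86)&(C[...,1]<-.12)&(C[...,1]>-.33)&(C[...,2]>.05)&(C[...,2]<.065)]
    print(cv2.minAreaRect((B[:,:2]*1000).astype(np.float32)))
S=r.get_state(); R=Rcur(S); print("tool y",R[:,1],"yaw",np.degrees(np.arctan2(R[1,1],R[0,1])))
go([.4555,.176,.15],14); go([.4555,.176,.15],-166)
E
```

```text
(np.float32(-56.205368), np.float64(0.648), np.float64(-0.22599999999999998))
[ 0.6451 -0.2271  0.0233] 1.3338549774531316 -59.8843994140625
((738.7431640625, -211.4061279296875), (100.37801361083984, 140.91558837890625), 9.331060409545898)
((743.2595825195312, -207.78187561035156), (96.31609344482422, 144.4806365966797), 4.301783561706543)
tool y [-0.321   0.9471 -0.0001] yaw 108.72607698056198
t 0.7 pos [ 0.2167 -0.6393  0.2456] w 0.0878 shift [0.637 4.636 3.253] turn [2.105 0.    0.   ]
t 0.7 pos [ 0.2167 -0.6393  0.2456] w 0.0878 shift [0.637 4.636 3.253] turn [-1.895 -0.     0.   ]
```

View pics/ring.png

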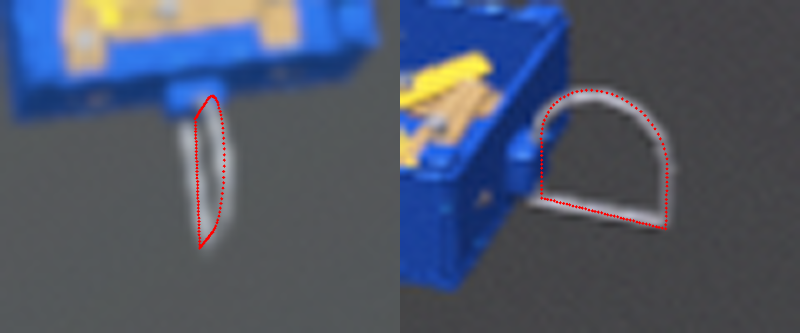

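The side overlay fits. In the top view the ring is yawed about 9-10°, and the fit got stuck at 1.3°. I'll refit each camera separately with yaw held near the tray's 9.5°. Meanwhile the jaw can start turning.

```bash
python3 - <<'E'
from ring import *
from scipy.optimize import minimize
ps=[r.capture("top"),r.capture("side")]
im=[top(ps[0],(315,138,340,170)),top(ps[1],(230,135,265,175))]
def cost(q,ks):
    return -sum(cv2.remap(im[k].astype(np.float32),*[np.float32(proj(ps[k],curve(*q)))[:,j].reshape(1,-1) for j in(0,1)],cv2.INTER_LINEAR).mean() for k in ks)
for ks in([0],[1],[0,1]):
  for yd in(0,5,9.5,14):
    f=lambda q:cost((q[0],q[1],np.radians(yd)),ks)
    b=min((f((x,y)),x,y) for x in np.arange(.62,.68,.003) for y in np.arange(-.26,-.20,.003))
    s=minimize(f,b[1:],method="Nelder-Mead",options=dict(initial_simplex=[[b[1],b[2]],[b[1]+.003,b[2]],[b[1],b[2]+.003]]))
    print(ks,yd,s.x,s.fun)
E
```

```text
[0] 0 [ 0.6419 -0.2269] -31.24673080444336
[0] 5 [ 0.6431 -0.2268] -30.543668746948242
[0] 9.5 [ 0.6446 -0.2265] -28.705562591552734
[0] 14 [ 0.6492 -0.2252] -26.71611785888672
[1] 0 [ 0.646 -0.228] -29.306072235107422
[1] 5 [ 0.6468 -0.2279] -29.497112274169922
[1] 9.5 [ 0.6465 -0.2278] -29.132144927978516
[1] 14 [ 0.6468 -0.2278] -28.399099349975586
[0, 1] 0 [ 0.6449 -0.2271] -59.78059768676758
[0, 1] 5 [ 0.6455 -0.227 ] -59.41643142700195
[0, 1] 9.5 [ 0.6458 -0.2267] -57.504486083984375
[0, 1] 14 [ 0.6467 -0.2263] -54.45237731933594
```

Emit:
{"method": "send_rows", "body": {
  "plan": [
    [[0,0.33,0.2],[-0.19,0,0]],
    [[0,0.66,0.4],[-0.38,0,0]],
    [[0,1.0,0.65],[-0.57,0,0]],
    [[0,1.0,0.8],[-0.76,0,0]],
    [[0,1.0,0.8],[-0.95,0,0]]
  ],
  "jaw": 1,
  "force": 40
}}

```text
time_s: 1.3
tcp_pos: [0.2844, -0.4555, 0.2466]
eef_rot: [-83.7, 89.9, -21.6]
contact_force: [0.1, -0.8, 0.7]
gripper_width: 0.0875
```

The ring position holds across yaws: (0.646,-0.227), yaw about 9.5°. It agrees with the tray front, at (0.649,-0.226). During the swing the gripper body may pass over the jar, so I'll check clearance against height along the arc.

```bash
cat > path.py <<'E'
import numpy as np
ring=np.array([.646,-.227]); ry=9.5
def rot(d): a=np.radians(d); return np.array([[np.cos(a),-np.sin(a)],[np.sin(a),np.cos(a)]])
def handle(rel,off=(0,0)):
    "hook yaw rel. to ring, swinging about the arc centre; off in ring frame"
    c=ring+rot(ry)@(np.array([-.055,0])+off); return c+rot(ry+rel)@np.array([-.0425,-.055])
E
python3 - <<'E'
from path import *; from h import *
s=r.get_state(); print(s["joints"].round(1),s["tcp_pos"]); R=Rcur(s); print(np.degrees(np.arctan2(R[1,1],R[0,1])))
p=r.capture("top"); q=r.capture("side")
from meas import *
for z in(p,q):
  C=cloud(z); m=(abs(C[...,0]-.44)<.06)&(abs(C[...,1]+.333)<.06)&(C[...,2]>.094)&(C[...,2]<.12); print("lid",cv2.minEnclosingCircle(np.float32(C[m][:,:2]*1000)),np.median(C[m],0))
jar=np.array([.44,-.333])
for rel in range(-100,1,10):
    o=[]
    for off in((0,0),(.012,0)):
        h=handle(rel,off); l=abs(rot(ry+rel).T@(jar-h)); d=np.hypot(*np.maximum(l-[.039,.0965],0))-.035; o.append(round(d*1000))
    print(rel,h.round(3),o)
go([.4555,.176,.09],-166)
E
```

```text
[-37.1   7.4 -16.7  -0.  -65.7   9.2] [ 0.28440253 -0.45545977  0.2466367 ]
152.05503265138964
lid ((444.7815246582031, -346.61309814453125), 30.710662841796875) [ 0.4438 -0.3457  0.1008]
lid ((444.5356750488281, -343.9720153808594), 31.432844161987305) [ 0.4435 -0.3378  0.0999]
-100 [ 0.549 -0.191] [67, 69]
-90 [ 0.542 -0.201] [40, 44]
-80 [ 0.538 -0.212] [15, 20]
-70 [ 0.535 -0.224] [-4, 6]
-60 [ 0.534 -0.236] [-8, 3]
-50 [ 0.536 -0.248] [-14, -5]
-40 [ 0.539 -0.26 ] [-26, -16]
-30 [ 0.545 -0.271] [-8, 2]
-20 [ 0.552 -0.28 ] [15, 26]
-10 [ 0.561 -0.289] [34, 46]
0 [ 0.571 -0.295] [49, 61]
t 1.4 pos [ 0.2832 -0.4578  0.2463] w 0.0878 shift [1.039 0.989 4.267] turn [-0.939 -0.001  0.002]
```

Jar at (0.4445,-0.345), lid at z = 0.100. Near the middle of the swing the body passes over it. I'll grip high (TCP z 0.036) and swing with TCP at 0.063 or more, so the body is at 0.110 or more.

```bash
python3 -c "
from h import *
go([.40,-.335,.25],-166);go([.48,-.2,.25],-166);go([.47,0,.2],-166)"
```

```text
t 1.4 pos [ 0.2832 -0.4578  0.2463] w 0.0878 shift [-0.024 -0.299  1.09 ] turn [-0.939 -0.001  0.002]
t 1.4 pos [ 0.2832 -0.4578  0.2463] w 0.0878 shift [-0.025 -0.343  2.135] turn [-0.939 -0.001  0.002]
t 1.4 pos [ 0.2832 -0.4578  0.2463] w 0.0878 shift [0.307 0.347 3.279] turn [-0.939 -0.001  0.002]
```

Emit:
{"method": "send_rows", "body": {
  "plan": [
    [[0,-0.07,0.25],[-0.19,0,0]],
    [[0,-0.14,0.5],[-0.38,0,0]],
    [[0,-0.2,0.75],[-0.57,0,0]],
    [[0,-0.25,1.0],[-0.76,0,0]],
    [[0,-0.25,1.0],[-0.94,0,0]]
  ]
}}

```text
time_s: 1.9
tcp_pos: [0.3891, -0.3419, 0.2463]
eef_rot: [-132.5, 89.9, -28.3]
contact_force: [-0.6, -0.2, -0.2]
gripper_width: 0.0875
```

```bash
python3 -c "
from h import *
go([.47,0.02,.2],-166);go([.4555,.176,.1],-166)"
```

```text
t 1.9 pos [ 0.3891 -0.3419  0.2463] w 0.0875 shift [ 0.308 -1.115  2.206] turn [ 0.005 -0.002  0.002]
t 1.9 pos [ 0.3891 -0.3419  0.2463] w 0.0875 shift [ 0.973 -1.276  3.239] turn [ 0.005 -0.002  0.002]
```

Emit:
{"method": "send_rows", "body": {
  "plan": [
    [[0,-0.15,0.25],[0,0,0]],
    [[0,-0.3,0.5],[0,0,0]],
    [[0.05,-0.45,0.75],[0,0,0]],
    [[0.1,-0.55,1.0],[0,0,0]],
    [[0.1,-0.55,1.0],[0,0,0]]
  ]
}}

```text
time_s: 2.4
tcp_pos: [0.4324, -0.1736, 0.2305]
eef_rot: [-118.8, 90.0, -14.7]
contact_force: [0.3, -0.6, 0.7]
gripper_width: 0.0875
```

Emit:
{"method": "send_rows", "body": {
  "plan": [
    [[0,-0.12,0.25],[0,0,0]],
    [[0,-0.25,0.5],[0,0,0]],
    [[0.1,-0.37,0.75],[0,0,0]],
    [[0.2,-0.5,1.0],[0,0,0]],
    [[0.25,-0.55,1.0],[0,0,0]]
  ]
}}

```text
time_s: 2.9
tcp_pos: [0.4766, -0.0057, 0.1922]
eef_rot: [-112.3, 90.0, -8.3]
contact_force: [-0.5, 0.4, 0.2]
gripper_width: 0.0875
```

```bash
python3 -c "
from h import *
go([.4555,.176,.1],-166)"
```

```text
t 2.9 pos [ 0.4766 -0.0057  0.1922] w 0.0875 shift [ 0.614 -0.155  1.209] turn [-0.001 -0.     0.001]
```

Emit:
{"method": "send_rows", "body": {
  "plan": [
    [[0.1,-0.04,0.25],[0,0,0]],
    [[0.2,-0.08,0.5],[0,0,0]],
    [[0.3,-0.12,0.75],[0,0,0]],
    [[0.4,-0.15,1.0],[0,0,0]],
    [[0.5,-0.15,1.0],[0,0,0]]
  ]
}}

```text
time_s: 3.4
tcp_pos: [0.4635, 0.1477, 0.1168]
eef_rot: [-88.4, 89.9, 15.5]
contact_force: [0.4, -1.5, 0.1]
gripper_width: 0.0874
```

```bash
python3 -c "
from h import *
go([.456,.176,.036],-166)"
```

```text
t 3.4 pos [0.4635 0.1477 0.1168] w 0.0874 shift [0.539 0.004 0.195] turn [-0.003  0.     0.002]
```

Emit:
{"method": "send_rows", "body": {
  "plan": [
    [[0.02,0,0.195],[0,0,0]],
    [[0.2,0,0.195],[0,0,0]],
    [[0.4,0,0.195],[0,0,0]],
    [[0.54,0,0.195],[0,0,0]],
    [[0.54,0,0.195],[0,0,0]]
  ]
}}

```text
time_s: 3.9
tcp_pos: [0.4559, 0.1738, 0.0332]
eef_rot: [130.0, 89.8, -126.5]
contact_force: [-0.1, -0.2, -0.9]
gripper_width: 0.0874
```

```bash
python3 -c "
from h import *
go([.456,.176,.036],-166)
p=r.capture('side');save(p,'grasp.png',(160,170,330,330),3.5)"
```

```text
t 3.9 pos [0.4559 0.1738 0.0332] w 0.0874 shift [-0.019 -0.004  0.014] turn [-0.01  -0.003 -0.004]
```

View pics/grasp.png

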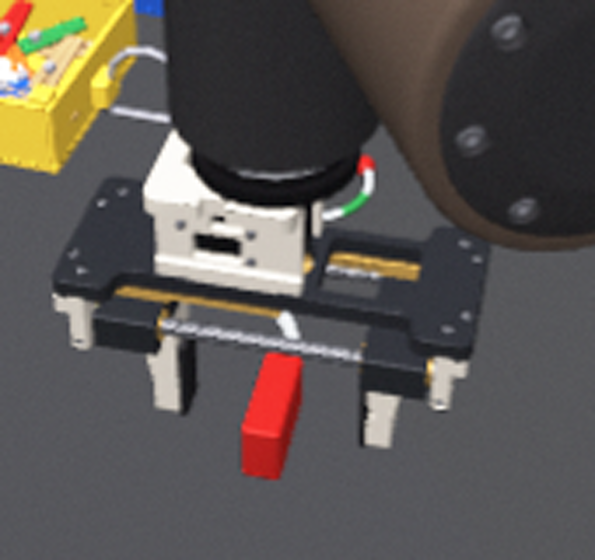

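The handle (crop centre about (270,415)) lies between the open fingers. I'll close on it, then lift.

Emit:
{"method": "send_rows", "body": {
  "plan": [
    [[-0.02,0,0.01],[0,0,0]],
    [[-0.02,0,0.01],[0,0,0]],
    [[-0.02,0,0.01],[0,0,0]],
    [[-0.02,0,0.01],[0,0,0]],
    [[-0.02,0,0.01],[0,0,0]]
  ],
  "jaw": -1,
  "force": 40
}}

```text
time_s: 4.45
tcp_pos: [0.4565, 0.1762, 0.0382]
eef_rot: [167.1, 89.9, -89.3]
contact_force: [0.7, 0.5, -0.5]
gripper_width: 0.0529
```

Emit:
{"method": "send_rows", "body": {
  "plan": [
    [[0,0,0],[0,0,0]],
    [[0,0,0],[0,0,0]],
    [[-0.15,0,0],[0,0,0]],
    [[-0.35,0,0],[0,0,0]],
    [[-0.5,0,0],[0,0,0]]
  ]
}}

```text
time_s: 4.95
tcp_pos: [0.4566, 0.1764, 0.1145]
eef_rot: [-178.2, 89.9, -74.5]
contact_force: [0.7, 0.0, 0.4]
gripper_width: 0.0132
```

```bash
python3 -c "
from h import *; from path import *
h=handle(-97,(.0,0)); print(h)
go([h[0],h[1],.13],-97+9.5-90)
from meas import *
for n in('top','side'):
  p=r.capture(n)
  for w in('red','green'):
    for a,c,m in blobs(p,w):
      P=np.median(cloud(p)[m],0)
      if .4<P[0]<.62 and P[1]>.06 and P[1]<.25 : print(n,w,a,c,P)
"
```

```text
[ 0.53495282 -0.19601714]
t 4.95 pos [0.4566 0.1764 0.1145] w 0.0132 shift [-0.099  0.078 -2.536] turn [ 0.248 -0.002  0.   ]
top red 32 [191.3438 175.6562] [0.5728 0.1374 0.0171]
top red 45 [181.3778 217.2222] [0.4597 0.1543 0.0331]
top green 31 [206.6774 190.9032] [0.5333 0.0937 0.0137]
side red 80 [192.275  256.4625] [0.5718 0.1422 0.0158]
side red 457 [237.0131 288.5164] [0.453  0.1872 0.0331]
side green 36 [217.6944 249.0278] [0.5411 0.0993 0.0135]
```

The fingers were still closing when I lifted, so they shut above the handle. The hook hasn't moved. I'll reopen, go down again, and wait for the grip.

Emit:
{"method": "send_rows", "body": {
  "plan": [
    [[0,0,0],[0,0,0]],
    [[0,0,0],[0,0,0]],
    [[0,0,0],[0,0,0]],
    [[0,0,0],[0,0,0]],
    [[0,0,0],[0,0,0]]
  ],
  "jaw": 0.4
}}

```text
time_s: 5.55
tcp_pos: [0.4578, 0.1774, 0.1157]
eef_rot: [-85.4, 89.8, 18.2]
contact_force: [-0.3, -0.1, 0.2]
gripper_width: 0.0399
```

```bash
python3 -c "
from h import *
go([.456,.176,.036],-166)"
```

```text
t 5.55 pos [0.4578 0.1774 0.1157] w 0.0399 shift [ 0.531  0.016 -0.006] turn [-0.007  0.     0.005]
```

Emit:
{"method": "send_rows", "body": {
  "plan": [
    [[0,0.01,0],[0,0,0]],
    [[0.1,0.01,0],[0,0,0]],
    [[0.25,0.01,0],[0,0,0]],
    [[0.4,0.01,0],[0,0,0]],
    [[0.53,0.01,0],[0,0,0]]
  ]
}}

```text
time_s: 6.05
tcp_pos: [0.4564, 0.1769, 0.0352]
eef_rot: [-86.4, 89.8, 17.3]
contact_force: [-0.2, -0.2, 0.4]
gripper_width: 0.0614
```

```bash
python3 -c "
from h import *
go([.456,.176,.036],-166)"
```

```text
t 6.05 pos [0.4564 0.1769 0.0352] w 0.0614 shift [-0.005  0.004 -0.005] turn [-0.008  0.     0.004]
```

Emit:
{"method": "send_rows", "body": {
  "plan": [
    [[0,0,0],[0,0,0]],
    [[0,0,0],[0,0,0]],
    [[0,0,0],[0,0,0]],
    [[0,0,0],[0,0,0]],
    [[0,0,0],[0,0,0]]
  ],
  "jaw": -1,
  "force": 45
}}

```text
time_s: 6.55
tcp_pos: [0.4568, 0.1773, 0.036]
eef_rot: [-78.6, 89.7, 25.1]
contact_force: [0.1, 0.8, 0.3]
gripper_width: 0.0273
```

Emit:
{"method": "send_rows", "body": {
  "plan": [
    [[0,0,0],[0,0,0]],
    [[0,0,0],[0,0,0]],
    [[0,0,0],[0,0,0]],
    [[0,0,0],[0,0,0]],
    [[0,0,0],[0,0,0]]
  ]
}}

```text
time_s: 7.05
tcp_pos: [0.4569, 0.1775, 0.0364]
eef_rot: [-78.2, 89.7, 25.5]
contact_force: [-1.1, 0.1, 6.3]
gripper_width: 0.0196
```

Emit:
{"method": "send_rows", "body": {
  "plan": [
    [[-0.1,0,0],[0,0,0]],
    [[-0.2,0,0],[0,0,0]],
    [[-0.35,0,0],[0,0,0]],
    [[-0.5,0,0],[0,0,0]],
    [[-0.5,0,0],[0,0,0]]
  ]
}}

```text
time_s: 7.55
tcp_pos: [0.4579, 0.1783, 0.114]
eef_rot: [-72.5, 89.4, 31.2]
contact_force: [-0.4, 0.2, -1.8]
gripper_width: 0.0194
```

```bash
cat > chk.py <<'E'
from path import *
from meas import *
s=r.get_state(); T=s["tcp_pos"]; R=Rcur(s); yaw=np.degrees(np.arctan2(R[1,1],R[0,1])); hy=yaw+90
print(s["time_s"],T,"w",s["gripper_width"],"hook yaw",hy,"tool down",R[:,0])
L=T[2]-.036
B=T[:2]+rot(hy)@np.array([.0655,.105]); G=T[:2]+rot(hy)@np.array([.0975,.055])
print("expect ball",B,.01+L,"sleeve",G,.01+L)
for n in('top','side'):
  p=r.capture(n); C=cloud(p)
  for w in('red','green'):
    for a,c,m in blobs(p,w):
      P=np.median(C[m],0)
      E=B if w=='red' else G
      if np.hypot(*(P[:2]-E))<.05: print(n,w,a,c,"surf",P,"on expected plane",world(p,c,.01+L))
E
python3 chk.py; python3 -c "
from h import *; from path import *
h=handle(-97)
go([h[0],h[1],.10],-97+9.5-90)"
```

```text
7.55 [0.4579 0.1783 0.114 ] w 0.019359895042952498 hook yaw -76.29155605620207 tool down [ 0.0087  0.0053 -0.9999]
expect ball [0.5755 0.1396] 0.08799255692549023 sleeve [0.5345 0.0967] 0.08799255692549023
top red 35 [186.0857 168.7143] surf [0.5739 0.1373 0.0958] on expected plane [0.5756 0.1389 0.088 ]
top green 40 [202.8   185.175] surf [0.5369 0.0964 0.0913] on expected plane [0.5348 0.0953 0.088 ]
side red 41 [189.1951 228.1463] surf [0.5711 0.1465 0.0893] on expected plane [0.5721 0.1446 0.088 ]
t 7.65 pos [0.4565 0.1774 0.1115] w 0.0196 shift [ 0.072  0.081 -2.543] turn [0.248 0.003 0.007]
```

Lifted, and the ball and sleeve are within 2 to 4 mm of where a rigid grip would put them. Now I'll carry it over.

Emit:
{"method": "send_rows", "body": {
  "plan": [
    [[0,0,-0.25],[0.05,0,0]],
    [[0,0.01,-0.5],[0.1,0,0]],
    [[0,0.02,-0.75],[0.15,0,0]],
    [[0,0.03,-1.0],[0.2,0,0]],
    [[0,0.03,-1.0],[0.25,0,0]]
  ]
}}

```text
time_s: 8.15
tcp_pos: [0.4867, 0.027, 0.1097]
eef_rot: [-54.3, 89.8, 37.8]
contact_force: [-0.7, 0.7, -1.1]
gripper_width: 0.0195
```

```bash
python3 -c "
from h import *; from path import *
h=handle(-97)
go([h[0],h[1],.10],-97+9.5-90)"
```

```text
t 8.15 pos [0.4867 0.027  0.1097] w 0.0195 shift [ 0.062 -0.267 -1.498] turn [-0.009  0.002  0.003]
```

Emit:
{"method": "send_rows", "body": {
  "plan": [
    [[0,-0.04,-0.2],[0,0,0]],
    [[0,-0.08,-0.4],[0,0,0]],
    [[0,-0.12,-0.6],[0,0,0]],
    [[0.02,-0.16,-0.8],[0,0,0]],
    [[0.04,-0.18,-1.0],[0,0,0]]
  ]
}}

```text
time_s: 8.65
tcp_pos: [0.5189, -0.1232, 0.1021]
eef_rot: [-18.4, 89.9, 73.7]
contact_force: [0.4, 0.1, -0.7]
gripper_width: 0.0196
```

```bash
python3 -c "
from h import *; from path import *
h=handle(-97)
go([h[0],h[1],.10],-97+9.5-90)"
```

```text
t 8.65 pos [ 0.5189 -0.1232  0.1021] w 0.0196 shift [ 0.013 -0.089 -0.489] turn [-0.009  0.002  0.001]
```

Emit:
{"method": "send_rows", "body": {
  "plan": [
    [[0,-0.02,-0.12],[0,0,0]],
    [[0,-0.05,-0.25],[0,0,0]],
    [[0,-0.07,-0.37],[0,0,0]],
    [[0.01,-0.09,-0.49],[0,0,0]],
    [[0.01,-0.09,-0.49],[0,0,0]]
  ]
}}

```text
time_s: 9.15
tcp_pos: [0.5343, -0.1976, 0.0986]
eef_rot: [47.7, 89.8, 139.7]
contact_force: [-0.2, 0.0, -0.4]
gripper_width: 0.0195
```

```bash
python3 chk.py; python3 -c "
from h import *; from path import *
h=handle(-97)
go([h[0],h[1],.062],-97+9.5-90)
p=r.capture('side');q=r.capture('top')
f=lambda p,b:cv2.resize(p['color'][b[1]:b[3],b[0]:b[2],::-1],(400,400),interpolation=cv2.INTER_CUBIC)
cv2.imwrite('pics/pre.png',np.hstack([f(p,(190,100,310,220)),f(q,(270,110,390,230))]))"
```

```text
9.15 [ 0.5343 -0.1976  0.0986] w 0.019492079900416 hook yaw -88.01352799271856 tool down [-0.0022  0.0019 -1.    ]
expect ball [ 0.6415 -0.2595] 0.07258845449349179 sleeve [ 0.5927 -0.2932] 0.07258845449349179
side red 40 [250.675 137.025] surf [ 0.6389 -0.253   0.0758] on expected plane [ 0.6428 -0.2609  0.0726]
t 9.25 pos [ 0.5341 -0.1963  0.0991] w 0.02 shift [ 0.247 -0.006  0.001] turn [-0.011  0.003 -0.002]
```

View pics/pre.png

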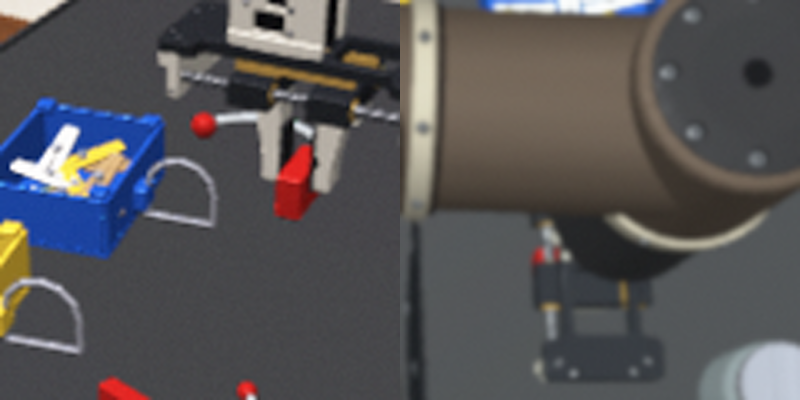

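The picture shows the ball (side crop (203,123)) to the right of the ring (180,190) and clear of it. The jar at (770,375) in the top crop is also clear. I'll lower, then swing.

Emit:
{"method": "send_rows", "body": {
  "plan": [
    [[0.06,0,0],[0,0,0]],
    [[0.12,0,0],[0,0,0]],
    [[0.18,0,0],[0,0,0]],
    [[0.245,0,0],[0,0,0]],
    [[0.245,0,0],[-0.01,0,0]]
  ]
}}

```text
time_s: 9.85
tcp_pos: [0.5333, -0.1953, 0.0611]
eef_rot: [56.1, 89.7, 148.6]
contact_force: [0.3, 0.0, -0.9]
gripper_width: 0.0195
```

```bash
cat > sw.py <<'E'
import sys
from h import *; from path import *
from chk import T,hy
def rows(rels,zs,offs):
    s=r.get_state(); R=Rcur(s)
    for a,z,o in zip(rels,zs,offs):
        h=handle(a,(o,0)); sh=R.T@(np.r_[h,z]-s["tcp_pos"])/.15; tu=Ro.from_matrix(R.T@Rj(a+ry-90)).as_rotvec()/(np.pi/4)
        print(a,z,h.round(4),sh.round(3).tolist(),tu.round(3).tolist())
v=[float(x) for x in sys.argv[1:]]   # rel0 rel1 z0 z1 off0 off1
t=np.arange(1,6)/5
rows(v[0]+(v[1]-v[0])*t, v[2]+(v[3]-v[2])*t, v[4]+(v[5]-v[4])*t)
E
python3 sw.py -97 -77 .062 .062 0 .004
```

```text
9.85 [ 0.5333 -0.1953  0.0611] w 0.01953366442485664 hook yaw -87.43675198691437 tool down [-0.0038  0.0023 -1.    ]
expect ball [ 0.6411 -0.2561] 0.03509300642761454 sleeve [ 0.5926 -0.2903] 0.03509300642761454
side red 18 [250.7778 148.5556] surf [ 0.6386 -0.2546  0.042 ] on expected plane [ 0.6444 -0.2664  0.0351]
-93.0 0.062 [ 0.5331 -0.1999] [0.004, 0.01, -0.029] [-0.087, 0.003, -0.002]
-89.0 0.062 [ 0.5315 -0.204 ] [0.004, 0.021, -0.055] [-0.176, 0.003, -0.002]
-85.0 0.062 [ 0.5302 -0.2083] [0.004, 0.031, -0.083] [-0.265, 0.003, -0.002]
-81.0 0.062 [ 0.5293 -0.2127] [0.004, 0.039, -0.112] [-0.354, 0.003, -0.002]
-77.0 0.062 [ 0.5286 -0.2172] [0.004, 0.045, -0.142] [-0.443, 0.003, -0.001]
```

Emit:
{"method": "send_rows", "body": {
  "plan": [
    [[0,0.01,-0.03],[-0.09,0,0]],
    [[0,0.02,-0.055],[-0.18,0,0]],
    [[0,0.03,-0.083],[-0.265,0,0]],
    [[0,0.04,-0.112],[-0.355,0,0]],
    [[0,0.045,-0.142],[-0.445,0,0]]
  ]
}}

```text
time_s: 10.45
tcp_pos: [0.5288, -0.2174, 0.0631]
eef_rot: [-0.1, 89.9, 112.7]
contact_force: [-0.9, -0.1, -1.1]
gripper_width: 0.0198
```

```bash
python3 sw.py -77 -57 .062 .062 .004 .006
```

```text
10.45 [ 0.5288 -0.2174  0.0631] w 0.019753636163174264 hook yaw -67.21630854930694 tool down [-0.0007  0.0018 -1.    ]
expect ball [ 0.651  -0.2371] 0.03709779138195561 sleeve [ 0.6173 -0.286 ] 0.03709779138195561
side red 36 [243.4167 152.0833] surf [ 0.6489 -0.2318  0.0403] on expected plane [ 0.6518 -0.2366  0.0371]
side green 37 [262.2162 146.6216] surf [ 0.6202 -0.2851  0.038 ] on expected plane [ 0.6201 -0.2873  0.0371]
-73.0 0.062 [ 0.5279 -0.2219] [0.007, 0.016, -0.024] [-0.086, 0.002, 0.0]
-69.0 0.062 [ 0.5275 -0.2266] [0.007, 0.031, -0.052] [-0.175, 0.002, 0.0]
-65.0 0.062 [ 0.5275 -0.2313] [0.007, 0.043, -0.081] [-0.263, 0.002, 0.0]
-61.0 0.062 [ 0.5278 -0.2361] [0.007, 0.054, -0.111] [-0.352, 0.002, 0.0]
-57.0 0.062 [ 0.5284 -0.2409] [0.007, 0.062, -0.142] [-0.441, 0.002, 0.0]
```

The ball is about to enter the hole, within 4 mm of centre. I'll carry on.

Emit:
{"method": "send_rows", "body": {
  "plan": [
    [[0.005,0.016,-0.024],[-0.086,0,0]],
    [[0.005,0.031,-0.052],[-0.175,0,0]],
    [[0.005,0.043,-0.081],[-0.263,0,0]],
    [[0.005,0.054,-0.111],[-0.352,0,0]],
    [[0.005,0.062,-0.142],[-0.441,0,0]]
  ]
}}

```text
time_s: 11.05
tcp_pos: [0.5287, -0.2409, 0.0626]
eef_rot: [-36.0, 89.9, 96.6]
contact_force: [0.8, -0.9, -0.9]
gripper_width: 0.0195
```

```bash
python3 sw.py -57 -37 .062 .066 .006 .009; python3 -c "
from h import *
p=r.capture('side');save(p,'mid.png',(200,100,330,200),4.5)"
```

```text
11.05 [ 0.5287 -0.2409  0.0626] w 0.01949837135353387 hook yaw -47.47231506071361 tool down [-0.0002  0.0016 -1.    ]
expect ball [ 0.6503 -0.2182] 0.03661212081218693 sleeve [ 0.6351 -0.2756] 0.03661212081218693
side red 41 [240.2927 155.0732] surf [ 0.65   -0.2132  0.0403] on expected plane [ 0.6522 -0.2192  0.0366]
side green 26 [254.4231 147.    ] surf [ 0.6365 -0.2744  0.0383] on expected plane [ 0.6383 -0.2763  0.0366]
-53.0 0.0628 [ 0.5296 -0.2456] [-0.002, 0.016, -0.026] [-0.091, 0.002, 0.001]
-49.0 0.0636 [ 0.5311 -0.2503] [-0.007, 0.03, -0.056] [-0.179, 0.002, 0.001]
-45.0 0.0644 [ 0.5329 -0.2549] [-0.013, 0.042, -0.087] [-0.268, 0.001, 0.001]
-41.0 0.06520000000000001 [ 0.5351 -0.2594] [-0.018, 0.051, -0.118] [-0.357, 0.001, 0.001]
-37.0 0.066 [ 0.5375 -0.2638] [-0.023, 0.059, -0.151] [-0.446, 0.001, 0.001]
```

View pics/mid.png

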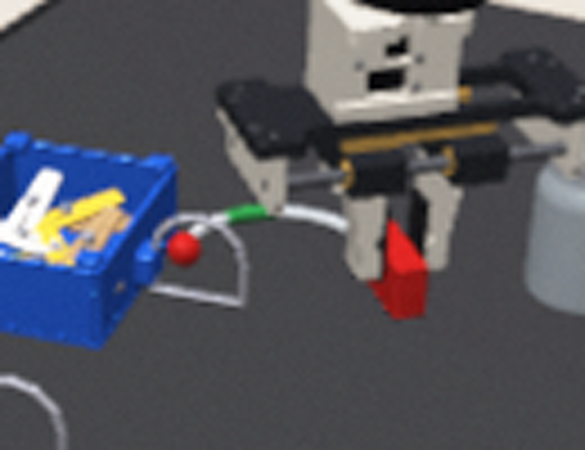

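The ball (crop (184,250)) is coming through the ring, with the bar inside the hole. The gripper end nears the jar, so I'll raise a little as the swing goes on.

Emit:
{"method": "send_rows", "body": {
  "plan": [
    [[-0.002,0.016,-0.026],[-0.091,0,0]],
    [[-0.01,0.03,-0.055],[-0.179,0,0]],
    [[-0.025,0.042,-0.086],[-0.268,0,0]],
    [[-0.035,0.05,-0.117],[-0.357,0,0]],
    [[-0.042,0.057,-0.148],[-0.446,0,0]]
  ]
}}

```text
time_s: 11.7
tcp_pos: [0.5374, -0.2629, 0.069]
eef_rot: [-61.3, 89.9, 91.0]
contact_force: [0.2, -0.1, -1.2]
gripper_width: 0.0193
```

```bash
python3 sw.py -37 -17 .069 .069 .008 .008; python3 -c "
from h import *
from meas import *
p=r.capture('side');C=cloud(p); m=(abs(C[...,0]-.444)<.06)&(abs(C[...,1]+.345)<.06)&(C[...,2]>.094)&(C[...,2]<.104);print('lid px',m.sum(),cv2.minEnclosingCircle(np.float32(C[m][:,:2]*1000)))"
```

```text
11.7 [ 0.5374 -0.2629  0.069 ] w 0.019271092921688316 hook yaw -27.652930235705227 tool down [-0.      0.0017 -1.    ]
expect ball [ 0.6442 -0.2003] 0.04300011232690078 sleeve [ 0.6493 -0.2594] 0.04300011232690078
side red 42 [239.1429 156.1905] surf [ 0.6439 -0.1939  0.047 ] on expected plane [ 0.6472 -0.2026  0.043 ]
side green 24 [248.625  145.5417] surf [ 0.6476 -0.2609  0.0462] on expected plane [ 0.6507 -0.2658  0.043 ]
-33.0 0.069 [ 0.5387 -0.2682] [-0.0, 0.027, -0.022] [-0.094, 0.0, 0.002]
-29.0 0.069 [ 0.5412 -0.2724] [-0.0, 0.044, -0.05] [-0.183, 0.0, 0.002]
-25.0 0.069 [ 0.544  -0.2764] [-0.0, 0.059, -0.078] [-0.272, 0.0, 0.002]
-21.0 0.069 [ 0.547  -0.2802] [-0.0, 0.072, -0.108] [-0.361, 0.0, 0.002]
-17.0 0.069 [ 0.5503 -0.2837] [-0.0, 0.082, -0.139] [-0.45, 0.0, 0.002]
lid px 239 ((446.1874084472656, -342.2842102050781), 33.11072540283203)
```

No contact, and the jar hasn't moved.

Emit:
{"method": "send_rows", "body": {
  "plan": [
    [[0,0.025,-0.022],[-0.094,0,0]],
    [[0,0.044,-0.05],[-0.183,0,0]],
    [[0,0.059,-0.078],[-0.272,0,0]],
    [[0,0.072,-0.108],[-0.361,0,0]],
    [[0,0.082,-0.139],[-0.45,0,0]]
  ]
}}

```text
time_s: 12.35
tcp_pos: [0.5499, -0.2832, 0.0687]
eef_rot: [-71.6, 89.9, 100.8]
contact_force: [-0.3, 0.3, -1.1]
gripper_width: 0.0199
```

```bash
python3 sw.py -17 0 .069 .062 .006 0
```

```text
12.35 [ 0.5499 -0.2832  0.0687] w 0.019889089109481208 hook yaw -7.6529065871714295 tool down [-0.0003  0.0018 -1.    ]
expect ball [ 0.6288 -0.1879] 0.042702000137901513 sleeve [ 0.6539 -0.2417] 0.042702000137901513
side red 43 [242.2558 160.0465] surf [ 0.6285 -0.1819  0.0465] on expected plane [ 0.6315 -0.1892  0.0427]
-13.6 0.06760000000000001 [ 0.5502 -0.2871] [0.007, 0.024, -0.003] [-0.08, 0.0, 0.002]
-10.2 0.06620000000000001 [ 0.5521 -0.29  ] [0.016, 0.041, -0.019] [-0.156, 0.0, 0.002]
-6.800000000000001 0.0648 [ 0.5543 -0.2926] [0.026, 0.057, -0.035] [-0.232, 0.0, 0.002]
-3.3999999999999986 0.0634 [ 0.5565 -0.2951] [0.035, 0.071, -0.052] [-0.307, 0.0, 0.002]
0.0 0.062 [ 0.5589 -0.2973] [0.044, 0.084, -0.07] [-0.383, 0.0, 0.002]
```

Emit:
{"method": "send_rows", "body": {
  "plan": [
    [[0.007,0.024,-0.003],[-0.08,0,0]],
    [[0.016,0.041,-0.019],[-0.156,0,0]],
    [[0.026,0.057,-0.035],[-0.232,0,0]],
    [[0.035,0.071,-0.052],[-0.307,0,0]],
    [[0.044,0.084,-0.07],[-0.383,0,0]]
  ]
}}

```text
time_s: 12.95
tcp_pos: [0.5587, -0.297, 0.0619]
eef_rot: [-88.4, 89.9, 101.0]
contact_force: [0.2, 0.6, -0.4]
gripper_width: 0.0195
```

```bash
python3 sw.py 0 0 .062 .036 0 0;  python3 -c "
from h import *
p=r.capture('side');save(p,'end1.png',(200,100,330,200),4.5)"
```

```text
12.95 [ 0.5587 -0.297   0.0619] w 0.019479675993615372 hook yaw 9.376271131058076 tool down [-0.0004  0.0018 -1.    ]
expect ball [ 0.6062 -0.1827] 0.03592557647450596 sleeve [ 0.6459 -0.2268] 0.03592557647450596
side red 44 [249.3636 165.6818] surf [ 0.6047 -0.1751  0.0388] on expected plane [ 0.6082 -0.1828  0.0359]
side green 20 [243.6  153.35] surf [ 0.6468 -0.2296  0.0389] on expected plane [ 0.6492 -0.2326  0.0359]
0.0 0.056799999999999996 [ 0.5589 -0.2973] [0.033, 0.002, -0.001] [-0.004, 0.0, 0.002]
0.0 0.0516 [ 0.5589 -0.2973] [0.068, 0.002, -0.001] [-0.004, 0.0, 0.002]
0.0 0.0464 [ 0.5589 -0.2973] [0.102, 0.002, -0.001] [-0.004, 0.0, 0.002]
0.0 0.0412 [ 0.5589 -0.2973] [0.137, 0.002, -0.001] [-0.004, 0.0, 0.002]
0.0 0.036 [ 0.5589 -0.2973] [0.172, 0.002, -0.001] [-0.004, 0.0, 0.002]
```

View pics/end1.png

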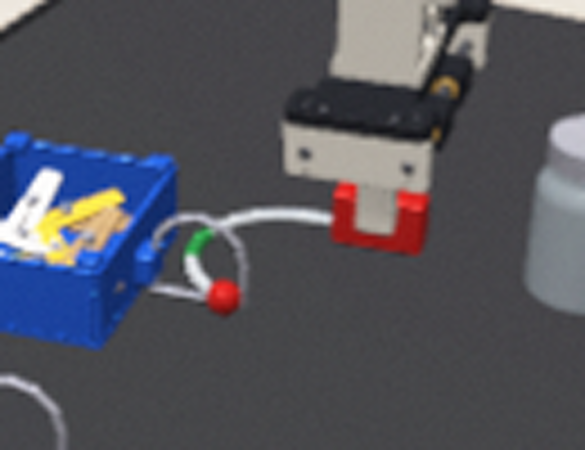

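The bar runs through the ring with the green sleeve (crop (200,243)) inside it, and the ball (222,297) is on the near (left) side. Next I'll lower to the shelf.

Emit:
{"method": "send_rows", "body": {
  "plan": [
    [[0.04,0,0],[0,0,0]],
    [[0.08,0,0],[0,0,0]],
    [[0.12,0,0],[0,0,0]],
    [[0.15,0,0],[0,0,0]],
    [[0.165,0,0],[0,0,0]]
  ]
}}

```text
time_s: 13.6
tcp_pos: [0.5582, -0.2969, 0.0364]
eef_rot: [-60.4, 89.9, 128.8]
contact_force: [-6.0, 4.9, 20.2]
gripper_width: 0.0195
```

Emit:
{"method": "send_rows", "body": {
  "plan": [
    [[0,0,0],[0,0,0]],
    [[0,0,0],[0,0,0]],
    [[0,0,0],[0,0,0]],
    [[0,0,0],[0,0,0]],
    [[0,0,0],[0,0,0]]
  ]
}}

```text
time_s: 14.1
tcp_pos: [0.5583, -0.2968, 0.0365]
eef_rot: [-64.2, 89.9, 125.1]
contact_force: [0.1, 0.1, 1.2]
gripper_width: 0.0196
```

```bash
python3 chk.py
```

```text
14.1 [ 0.5583 -0.2968  0.0365] w 0.019557172047634706 hook yaw 9.243477586349556 tool down [-0.0014  0.002  -1.    ]
expect ball [ 0.6061 -0.1827] 0.010454841549092089 sleeve [ 0.6457 -0.2269] 0.010454841549092089
side red 43 [249.2791 174.1395] surf [ 0.6061 -0.1762  0.0153] on expected plane [ 0.6082 -0.1834  0.0105]
side green 18 [243.7778 161.5   ] surf [ 0.6463 -0.2306  0.0142] on expected plane [ 0.6491 -0.2338  0.0105]
```

It's on the shelf (force near 1 N). I'll open and let the fingers finish before going straight up.

Emit:
{"method": "send_rows", "body": {
  "plan": [
    [[0,0,0],[0,0,0]],
    [[0,0,0],[0,0,0]],
    [[0,0,0],[0,0,0]],
    [[0,0,0],[0,0,0]],
    [[0,0,0],[0,0,0]]
  ],
  "jaw": 0.2
}}

```text
time_s: 14.7
tcp_pos: [0.5583, -0.2969, 0.0364]
eef_rot: [-63.3, 89.9, 125.9]
contact_force: [0.5, 0.8, -0.4]
gripper_width: 0.051
```

Emit:
{"method": "send_rows", "body": {
  "plan": [
    [[0,0,0],[0,0,0]],
    [[0,0,0],[0,0,0]],
    [[-0.1,0,0],[0,0,0]],
    [[-0.2,0,0],[0,0,0]],
    [[-0.3,0,0],[0,0,0]]
  ]
}}

```text
time_s: 15.2
tcp_pos: [0.5583, -0.297, 0.0818]
eef_rot: [-57.0, 89.8, 132.2]
contact_force: [-0.7, 0.1, 0.4]
gripper_width: 0.0525
```

Emit:
{"method": "send_rows", "body": {
  "plan": [
    [[-0.2,0,0],[0,0,0]],
    [[-0.4,0,0],[0,0,0]],
    [[-0.6,0,0],[0,0,0]],
    [[-0.8,0,0],[0,0,0]],
    [[-0.8,0,0],[0,0,0]]
  ]
}}

```text
time_s: 15.7
tcp_pos: [0.5607, -0.2981, 0.2069]
eef_rot: [163.2, 89.7, -7.5]
contact_force: [1.5, 0.7, 1.0]
gripper_width: 0.053
```

```bash
python3 - <<'E'
from meas import *
p=r.capture('side');q=r.capture('top')
for n,z in(('side',p),('top',q)):
  C=cloud(z)
  for w in('red','green'):
    for a,c,m in blobs(z,w):
      P=np.median(C[m],0)
      if .5<P[0]<.69 and P[1]<-.13:
        print(n,w,a,c,P,world(z,c,.01))
        T=C[m]; T=T[(T[:,2]>.028)&(T[:,2]<.04)][:,:2]
        if len(T)>60: print(cv2.minAreaRect((T*1000).astype(np.float32)))
  m=(abs(C[...,0]-.444)<.06)&(abs(C[...,1]+.345)<.06)&(C[...,2]>.094)&(C[...,2]<.104)
  if m.sum()>9: print('lid',m.sum(),cv2.minEnclosingCircle(np.float32(C[m][:,:2]*1000)))
f=lambda p,b:cv2.resize(p['color'][b[1]:b[3],b[0]:b[2],::-1],(400,400),interpolation=cv2.INTER_CUBIC)
cv2.imwrite('pics/fin.png',np.hstack([f(p,(200,100,310,210)),f(q,(270,110,390,230))]))
s=r.get_state();print(s["time_s"],s["tcp_pos"],s["contact_force"],s["gripper_width"])
E
```

```text
side red 279 [283.5806 156.1577] [ 0.5574 -0.2873  0.0235] [ 0.5652 -0.3108  0.01  ]
((559.8031005859375, -294.5916442871094), (52.91474533081055, 25.736045837402344), 4.801682949066162)
side red 43 [249.2791 174.1395] [ 0.6059 -0.1759  0.0146] [ 0.6085 -0.184   0.01  ]
side green 17 [243.8235 161.5882] [ 0.6454 -0.2288  0.0144] [ 0.6491 -0.2341  0.01  ]
lid 238 ((444.3028259277344, -343.56488037109375), 31.994766235351562)
lid 511 ((444.57354736328125, -346.4317932128906), 30.68060874938965)
15.8 [ 0.5587 -0.2972  0.2025] [ 0.6468  1.2141 -0.4027] 0.0524988258020544
```

View pics/fin.png

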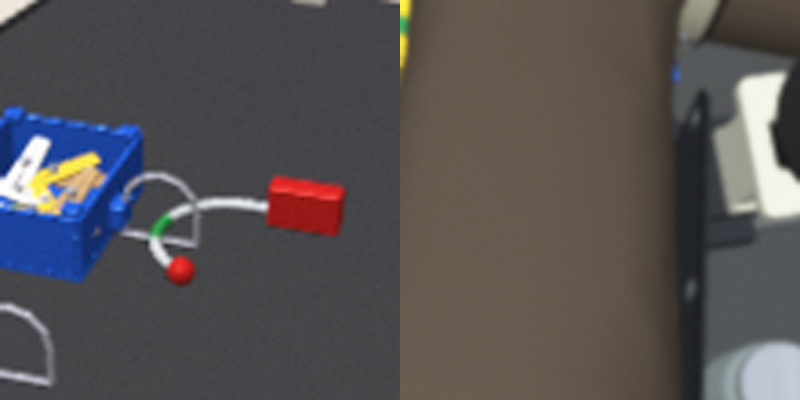

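The hook lies flat, with the ring around the sleeve (crop (162,228)) and the ball (181,270) to the left. The gripper is clear at z = 0.20 and the jar hasn't moved. I'll hand it in.

```bash
python3 -c "
from h import *
print(r.close_job())"
```

```text
the job is handed in; nothing more can be done
None
```

The hook is hooked into the blue tray's ring and lies flat on the shelf. I let go of it and handed the job in at about 16 s of the 48 s. I chose the middle-sized hook because its handle-to-ball distance measured 124 mm, as described.

**Last checks:**
- **Hook position:** the bar runs through the ring and the ring stands around the green sleeve. The sleeve measured within about 1–8 mm of the ring centre; the limit is 20 mm.
- **Hook angle:** at release the hook's yaw was about 9° by the arm's pose, and the last picture of the handle gave about 5°. The ring's is about 9.5°, so both are well inside 25°.
- **Gripper and jar:** the gripper is clear at 0.20 m with no contact force. The jar measured where it started, within 2–3 mm.

**What went wrong or disagreed:**
- **First grasp:** I lifted before the fingers had closed, so they shut above the handle. The hook did not move, and the second grasp held.
- **Ring angle:** the ring fit from the pictures gave about 1–5° rather than the tray's 9.5°. I used the tray's angle; the ring's position came out the same either way.
- **Top camera:** the arm hid the hook from it at the end, so the final hook checks rest on the side camera alone.
- **Setting down:** the force peaked at about 20 N, then settled to about 1 N.

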